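Build the sieve stack on the shaker

TASK

Build the sieve stack on the shaker: from bottom to top the closed receiver pan in the shaker's ring, the fine sieve, the coarse sieve, and the lid with the knob. Each piece must sit fully down in the one below, level and released. Leave the bottles, the tape roll and the timer standing where they are.

Things in the scene. Friction and masses are not known exactly. Their poses are not given: they have to be found in the camera images.
- shaker: Sieve shaker, fixed: low round white housing, 98 mm across, 36 mm high, with an aluminium seat ring on its middle (60 mm outside, bore 47 mm, 12 mm high, rim 48 mm above the bench). Origin at the centre of its underside, z up, ring on this axis. The pan's skirt drops into the ring, its frame edge rests on the rim: the seated pan's origin is 38 mm above this origin.
- pan: Receiver pan: round steel cup with closed smooth floor, 30 mm high, open at the top: tapered skirt 0-10 mm above its foot (32 mm across at the foot, 44 mm at 10 mm), frame 52 mm across from 10 to 30 mm, bore 47 mm, 17 mm deep. Origin at the centre of its foot, z up; starts upright. The next piece's skirt drops into the bore, its frame edge rests on the rim: its origin is then 20 mm above this one.
- fine_sieve: Fine sieve: round, steel; skirt, frame width and bore as the pan, open at the top, but its floor is a fine dark mesh (holes about 1 mm), 16 mm below its rim. 34 mm high, frame 52 mm across from 10 to 34 mm above its foot. Origin at the centre of its foot, z up; starts upright. A piece seated on it has its origin 24 mm above this one.
- coarse_sieve: Coarse sieve: round, steel; skirt, frame width and bore as the pan, open at the top; its floor is a wide dark mesh (holes about 8 mm), 16 mm below its rim. The tallest: 46 mm high, frame 52 mm across from 10 to 46 mm above its foot. Origin at the centre of its foot, z up; starts upright. A piece seated on it has its origin 36 mm above this one.
- lid: Lid: same tapered skirt as the pan but solid, above it a flat steel disc 52 mm across from 10 to 16 mm above its foot, and on that a black knob 16 to 18 mm across, from 16 to 40 mm above its foot. Origin at the centre of its foot, z up; starts upright.
- bottle_stain: Amber bottle with a red cap, 58 mm across, 100 mm high. Bystander: stays where it is. Origin at the centre of its underside, z up.
- bottle_diluent: White bottle with a blue cap, 52 mm across, 107 mm high. Bystander: stays where it is. Origin at the centre of its underside, z up.
- dropper_bottle: Small white bottle with a white cap, 36 mm across, 74 mm high. Bystander: stays where it is. Origin at the centre of its underside, z up.
- tape_roll: Roll of tan tape lying flat, 100 mm across, 25 mm high. Bystander: stays where it is. Origin at the centre of its underside, z up.
- bench_timer: Flat white timer, 79 by 79 mm, 19 mm high. Bystander: stays where it is. Origin at the centre of its underside, z up.
Not all that is in view belongs to the job. Leave any orange look-alike of the fine_sieve alone.

How it is judged:
At the end, for the whole second after the job is handed in: The pan sits in the shaker's ring, the fine sieve on the pan, the coarse sieve on the fine sieve and the lid on the coarse sieve: each within 3 mm of its fully seated height, within 5 mm of the axis of the piece below and within 0.08 rad of level, at rest (z of pan in the frame of shaker between 0.035 and 0.041 m and horizontal distance between pan and shaker below 0.005 m and angle between each of pan, fine_sieve, coarse_sieve, lid's own z axis and vertical below 0.08 rad and linear speed of each of pan, fine_sieve, coarse_sieve, lid below 0.02 m/s and z of fine_sieve in the frame of pan between 0.017 and 0.023 m and horizontal distance between fine_sieve and pan below 0.005 m and z of coarse_sieve in the frame of fine_sieve between 0.021 and 0.027 m and horizontal distance between coarse_sieve and fine_sieve below 0.005 m and z of lid in the frame of coarse_sieve between 0.033 and 0.039 m and horizontal distance between lid and coarse_sieve below 0.005 m); the robot touches nothing.
It fails at once if the amber bottle is shifted by more than 30 mm or tipped over (distance of bottle_stain from where it was at the start of the episode above 0.03 m or angle between bottle_stain's own z axis and vertical above 0.5 rad).
It fails at once if the white wash bottle is shifted by more than 30 mm or tipped over (distance of bottle_diluent from where it was at the start of the episode above 0.03 m or angle between bottle_diluent's own z axis and vertical above 0.5 rad).
It fails at once if the dropper bottle is shifted by more than 30 mm or tipped over (distance of dropper_bottle from where it was at the start of the episode above 0.03 m or angle between dropper_bottle's own z axis and vertical above 0.5 rad).
It fails at once if the tape roll is shifted by more than 30 mm or tipped over (distance of tape_roll from where it was at the start of the episode above 0.03 m or angle between tape_roll's own z axis and vertical above 0.5 rad).
It fails at once if the timer is shifted by more than 30 mm or tipped over (distance of bench_timer from where it was at the start of the episode above 0.03 m or angle between bench_timer's own z axis and vertical above 0.5 rad).
It also fails if it takes over 122 s, if anything falls off the work surface, if the arm or the gripper's body presses on something with over 40 N, if the wrist force passes 120 N, or if a joint passes its speed limit or range.

ROBOT

A 6-joint arm with a two-finger parallel gripper is mounted at the origin on a cart in front of the work surface, level with it; the furniture and walls round the work are solid. World frame = base frame: x ahead of the robot, y to its left, z up, the work surface at z = 0. Lengths are in m, angles in rad, forces in N, time in s.
With the tool pointing down it reaches from about 0.275 to 0.85 m from the base axis. Payload 5.2 kg.
Tool frame: the origin (TCP) lies at the very end of the fingers, on their centre line; the grasp point (between the pads) lies pinch_z behind it (pinch_z is the distance from the TCP to the grasp point, in m); z points along the fingers, y is the line along which they close (so a half turn about z gives the same grasp; the last joint's range is limited). The gripper opens to 85 mm and grips with 20 to 120 N. Pads are 22 mm wide; open, the fingers measure 114 mm over their backs; the gripper's body (76 mm by 85 mm) begins 54 mm behind the grasp point. The pads swing forward as they close: fully open they stand 13 mm farther back than shut.
Start: joints at [-1.469, 0.259, 1.535, -0, 1.348, -0.203], TCP at [0.165, -0.525, 0.231] pointing down, gripper open.
Joint ranges: [-3.14, 3.14], [-0.91, 2.08], [0.19, 2.58], [-1.22, 4.36], [0.22, 2.71], [-3.12, 3.12]. Speed limits (rad/s): [2.57, 2.57, 3.14, 3.14, 3.14, 3.14].

INTERFACE

Orientations are given as a unit quaternion [x, y, z, w].
In Python, from station import movep, movel, goto_joints, grip, dwell, inverse_kinematics, get_state, read_camera, camera_params, PlanningError, hand_in, outline_of, pinch_z gives the robot as it stands. Calls block until the motion is done:
- movep(position, orientation): joint-space move of the TCP to a pose.
- movel(position, frame=None, rate=0.15, contact_N=None): straight line of the TCP; frame=None keeps the orientation; rate is the mean speed in m/s. With contact_N (N) it stops when the force on the tool has changed by that much, and returns True; else False.
- goto_joints(angles): joint-space move.
- grip(opening, newtons=None): finger opening in m; newtons is the grip in N (None keeps the last); returns when the fingers have stopped.
- dwell(seconds).
- inverse_kinematics(position, orientation): joint angles nearest the present ones, or None.
- get_state(): the state.
- read_camera(name): name is "scene" or "top" or "wrist"; returns (picture, depth): 480x640x3 uint8, red, green, blue; 480x640 float32, m along the optical axis (not along the pixel's ray), 0 where there is no reading.
- camera_params(name): a dict with "fov_y" (degrees; the focal length in pixels is half the picture's height over the tangent of half this angle, whatever the lens; pixels are square), "cx", "cy" (the principal point, pixels), "R" (3x3) and "t" (3): a world point X has camera coordinates R X + t. Camera axes: x right, y down, z forward; pixel columns grow to the right and rows downward; lengths in m; the calibration is good to about 2 mm. A picture is of the moment at which its call begins: read the wrist's pose just before it. camera_params takes no time and is no camera call; for the wrist camera it gives the pose at the moment of the call.
A pose or a line that the arm cannot do raises PlanningError and nothing moves.
- hand_in(): hands the job in; it is judged then, once.
Trained networks look in the newest picture that a camera, given by its name, has taken for a name from the list of things; names that differ only in an ending like _2 or _b are one class to them, and where a whole thing is asked for, a point or a joint stands for the part that bears it (a point fixed in the world has none). Each returns a list of dicts, best first, with "confidence" (0 to 1); they miss things now and then, are a little off and sometimes report something else, mostly with a low value. They report only what shows in the picture. A call takes as long as a camera call. They do not tell look-alikes from the thing itself.
- outline_of(camera, query): "region" (480x640 bool, what is visible of it) and "uv" ([column, row] in pixels, amid what is visible of it).
The state is a dict: "time_s": time; "joint_pos": joint angles; "qvel": joint speeds; "tau": joint torques, N m; "eef_pos": TCP position; "tool_rot": TCP orientation; "contact_force": force on the tool from outside, world axes, zero at the start; "wrist_torque": the same for the moment, N m; "finger_gap": finger opening in m; "gripper_force": force on a finger pad.
Only numpy, scipy, OpenCV 4.12 (cv2) and the standard library are available. Lean on these libraries where they do the work, as an engineer would, in place of code of your own. Each camera call takes 0.05 s, during which the arm holds its last target. There are 200 camera calls.

## Working session

There is one attempt and no reset: what is moved stays moved. The work goes in short steps, each a Python script; the robot and the scene stay as the last script left them, time stands still between calls to the robot, and variables do not carry over. Pictures are saved under pics/ and viewed, at most 14 in all, crops included, and the job is handed in when it is done.

```bash
mkdir -p pics; ls
cat > h.py <<'E'
import numpy as np, cv2
from station import *
def save(n,rgb): cv2.imwrite(f'pics/{n}.png',rgb[:,:,::-1])
def cloud(cam,depth,P=None):
    P=P or camera_params(cam); f=240/np.tan(np.radians(P['fov_y'])/2)
    v,u=np.mgrid[0:480,0:640]
    X=np.stack([(u-P['cx'])/f*depth,(v-P['cy'])/f*depth,depth],-1)
    return (X-np.array(P['t']))@np.array(P['R'])
E
python3 - <<'E'
from h import *
for c in ['top','scene']:
    P=camera_params(c); rgb,d=read_camera(c); save(c+'0',rgb); W=cloud(c,d,P); np.savez(c+'0.npz',rgb=rgb,d=d,W=W)
    print(c,P['fov_y'],'campos',-np.array(P['R']).T@np.array(P['t']))
    for q in ['shaker','pan','fine_sieve','coarse_sieve','lid','bottle_stain','bottle_diluent','dropper_bottle','tape_roll','bench_timer']:
        for o in outline_of(c,q)[:3]:
            m=o['region']&(d>0); w=W[m]
            if len(w)<5: continue
            zt=np.percentile(w[:,2],97); t=w[w[:,2]>zt-.006]
            print(q,round(o['confidence'],2),np.round(o['uv']),'top z %.3f'%zt,'ctr',np.round((t.min(0)+t.max(0))[:2]/2,3),'ext',np.round(np.ptp(t,0)[:2],3))
print(get_state()['time_s'],pinch_z)
E
```

```text
pics
top 42.177391024251826 campos [0.41363674 0.06287983 1.49849193]
pan 0.8 [346. 233.] top z 0.032 ctr [ 0.563 -0.018] ext [0.05 0.05]
fine_sieve 0.85 [142. 295.] top z 0.036 ctr [0.42  0.462] ext [0.047 0.05 ]
fine_sieve 0.82 [149. 237.] top z 0.036 ctr [0.547 0.446] ext [0.051 0.052]
fine_sieve 0.58 [194. 193.] top z 0.036 ctr [0.654 0.345] ext [0.051 0.051]
coarse_sieve 0.77 [190. 292.] top z 0.049 ctr [0.427 0.337] ext [0.049 0.051]
lid 0.56 [476. 288.] top z 0.041 ctr [ 0.426 -0.333] ext [0.014 0.016]
bottle_stain 0.9 [190. 235.] top z 0.103 ctr [0.564 0.349] ext [0.035 0.034]
bottle_diluent 0.59 [416. 286.] top z 0.109 ctr [ 0.432 -0.187] ext [0.025 0.025]
dropper_bottle 0.68 [483. 232.] top z 0.076 ctr [ 0.561 -0.341] ext [0.019 0.019]
dropper_bottle 0.68 [191. 294.] top z 0.049 ctr [0.425 0.337] ext [0.051 0.051]
tape_roll 0.92 [340. 306.] top z 0.029 ctr [0.421 0.018] ext [0.097 0.095]
tape_roll 0.74 [417. 285.] top z 0.109 ctr [ 0.432 -0.187] ext [0.025 0.025]
bench_timer 0.61 [412. 233.] top z 0.022 ctr [ 0.563 -0.174] ext [0.07  0.076]
scene 45.48832131272181 campos [-0.4214035  -0.50625896  1.21740207]
fine_sieve 0.7 [184. 216.] top z 0.036 ctr [0.419 0.464] ext [0.053 0.052]
fine_sieve 0.6 [211. 194.] top z 0.037 ctr [0.548 0.449] ext [0.058 0.053]
coarse_sieve 0.85 [222. 230.] top z 0.048 ctr [0.425 0.337] ext [0.054 0.049]
coarse_sieve 0.31 [385. 297.] top z 0.108 ctr [ 0.434 -0.186] ext [0.027 0.025]
lid 0.87 [433. 331.] top z 0.041 ctr [ 0.429 -0.332] ext [0.018 0.017]
bottle_stain 0.72 [240. 196.] top z 0.103 ctr [0.378 0.187] ext [0.396 0.356]
bottle_diluent 0.9 [384. 300.] top z 0.108 ctr [ 0.432 -0.188] ext [0.023 0.021]
tape_roll 0.68 [316. 285.] top z 0.030 ctr [0.357 0.005] ext [0.229 0.119]
bench_timer 0.45 [394. 276.] top z 0.589 ctr [ 0.085 -0.329] ext [0.004 0.016]
bench_timer 0.33 [434. 330.] top z 0.041 ctr [ 0.429 -0.332] ext [0.018 0.017]
1.1 0.0187
```

View pics/top0.png

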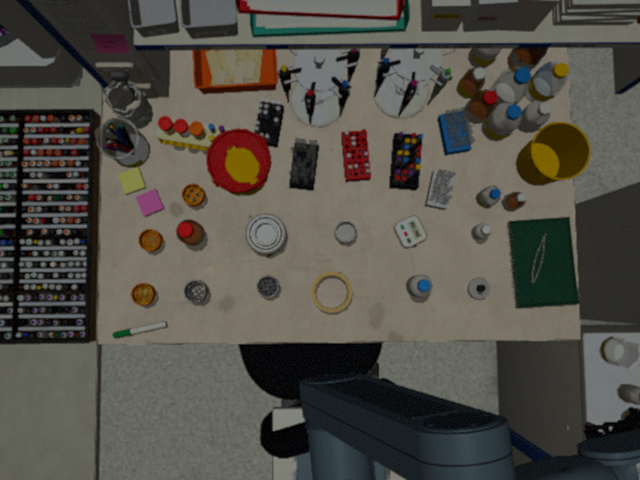

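View pics/scene0.png

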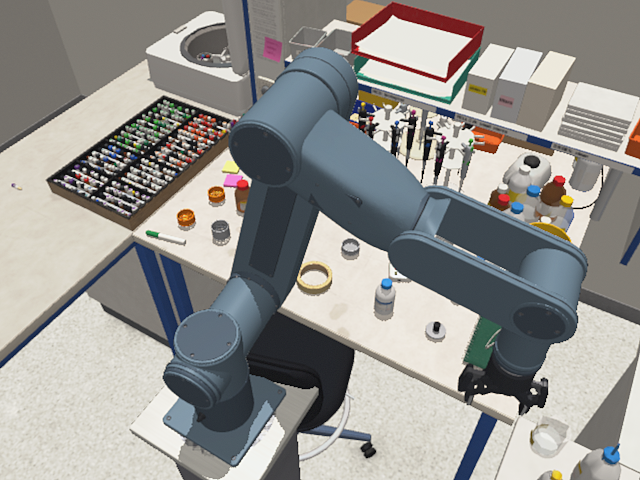

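Top view: the shaker is at (266,233), the pan at (346,233), the steel fine sieve at (268,288), the coarse sieve at (196,292) and the lid at (478,288). The three fine-sieve detections near (142,295), (149,237) and (194,193) are the orange decoys. The next step is a wrist look at the shaker, the pan and the fine sieve.

```bash
cat >> h.py <<'E'
Q=np.array([1.,0,0,0])
def hover(xy,z=.30): movep([xy[0],xy[1],z],Q)
def fit(W,guess,ztop,r=.045,band=.004):
    m=(np.hypot(W[...,0]-guess[0],W[...,1]-guess[1])<r)&(abs(W[...,2]-ztop)<band)
    p=W[m][:,:2].astype(np.float32)
    if len(p)<10: return None
    c,R=cv2.minEnclosingCircle(p); return np.array(c),2*R,np.median(W[m][:,2]),len(p)
def look(cam='wrist'):
    P=camera_params(cam); rgb,d=read_camera(cam); return rgb,d,cloud(cam,d,P)
E
python3 - <<'E'
from h import *
W=np.load('top0.npz')['W']
G=dict(shaker=((.56,.17),.05),pan=((.563,-.018),.032),fine=((.43,.17),.036),coarse=((.427,.337),.048),lid=((.427,-.333),.018))
for k,(g,z) in G.items(): print('top',k,fit(W,g,z))
for k in ['shaker','pan']:
    g,z=G[k]; hover((g[0],g[1])); rgb,d,W=look(); save('w_'+k,rgb)
    for kk,(g,z) in G.items():
        f=fit(W,g,z)
        if f: print('wrist@',k,kk,f)
s=get_state(); print(s['time_s'],s['joint_pos'],s['eef_pos'],s['contact_force'])
P=camera_params('wrist');print(-np.array(P['R']).T@np.array(P['t']),P['R'])
print([inverse_kinematics([x,y,.02],Q) is not None for x,y in [(.563,-.018),(.43,.17),(.427,.337),(.427,-.333)]])
E
```

```text
top shaker (array([0.56279147, 0.1712729 ]), 0.06481830775737762, np.float64(0.04846477861534703), 105)
top pan (array([ 0.56325585, -0.01757462]), 0.05212612450122833, np.float64(0.03013756572952073), 57)
top fine (array([0.43533635, 0.16847423]), 0.051851630210876465, np.float64(0.03401843452985057), 59)
top coarse (array([0.42540741, 0.33655953]), 0.052239056676626205, np.float64(0.04699485713158869), 59)
top lid (array([ 0.42638323, -0.33355775]), 0.05198410153388977, np.float64(0.016501729835470894), 188)
wrist@ shaker shaker (array([0.56317925, 0.17128202]), 0.05955227464437485, np.float64(0.04770846376303186), 683)
wrist@ shaker pan (array([ 0.56608021, -0.01857723]), 0.05279569327831268, np.float64(0.030225858484987333), 306)
wrist@ shaker fine (array([0.43793675, 0.16709186]), 0.05274505540728569, np.float64(0.03430201738897094), 230)
wrist@ shaker coarse (array([0.42853603, 0.3355383 ]), 0.05297316238284111, np.float64(0.04618687794375209), 224)
wrist@ pan shaker (array([0.56285107, 0.17096227]), 0.06056119501590729, np.float64(0.04762618645700473), 686)
wrist@ pan pan (array([ 0.56615114, -0.01891071]), 0.052273403853178024, np.float64(0.030460951144491884), 277)
wrist@ pan fine (array([0.43870044, 0.16657576]), 0.05362061411142349, np.float64(0.03416803100013083), 251)
wrist@ pan coarse (array([0.4283486 , 0.33528525]), 0.05409848690032959, np.float64(0.04594167079244362), 285)
wrist@ pan lid (array([ 0.42865643, -0.33505601]), 0.053117506206035614, np.float64(0.01576332963086921), 723)
4.8 [-2.28333430e-01  2.47095347e-01  1.38362606e+00  9.12871176e-04
  1.51089660e+00  1.34170819e+00] [ 0.56304936 -0.01676105  0.30007003] [-0.09107694  0.7270649   0.59751305]
[ 0.64671379 -0.01799839  0.44250236] [[-5.20993054e-04 -9.99999627e-01 -6.89562105e-04]
 [-9.46493866e-01  2.70580183e-04  3.22721690e-01]
 [-3.22721383e-01  8.20802061e-04 -9.46493653e-01]]
[True, True, True, True]
```

View pics/w_pan.png

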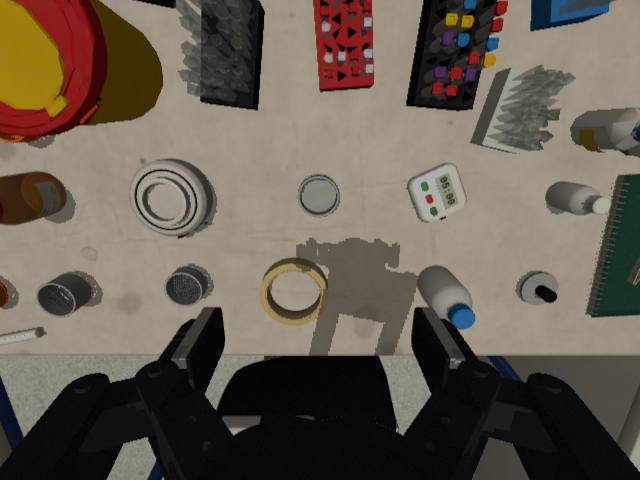

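The wrist fits agree with the top fits and with the given heights and diameters. Next: pick and seat the pan.

```bash
cat >> h.py <<'E'
S=np.array([.563,.171])
def pick(xy,off,opening,width,N=30,zc=.30):
    grip(opening); hover(xy,.16); movel([xy[0],xy[1],off],rate=.1)
    grip(max(width-.012,0),N); s=get_state(); print('gap',s['finger_gap'],'F',s['gripper_force'],'eef',np.round(s['eef_pos'],4))
    movel([xy[0],xy[1],zc],rate=.25); print('gap lifted',get_state()['finger_gap'])
def place(xy,zorg,off,opening,zc=.30,N=12):
    hover(xy,zc); movel([xy[0],xy[1],zorg+off+.025],rate=.2); dwell(.2)
    c=movel([xy[0],xy[1],zorg+off-.001],rate=.03,contact_N=N); s=get_state()
    print('contact',c,'eef',np.round(s['eef_pos'],4),'err z %.4f'%(s['eef_pos'][2]-zorg-off),'F',np.round(s['contact_force'],1))
    grip(opening); dwell(.2); e=get_state()['eef_pos']; movel([e[0],e[1],zc],rate=.25)
E
python3 - <<'E'
from h import *
pick((.5655,-.0185),.012,.085,.052)
place(S,.038,.012,.07)
rgb,d,W=look(); save('p1',rgb); print(fit(W,S,.068),get_state()['time_s'])
rgb,d,W=look('top');print(fit(W,S,.068))
E
```

```text
gap 0.04997650484645003 F 31.8777142291367 eef [ 0.5659 -0.0186  0.0126]
gap lifted 0.05017118992389126
contact True eef [0.5626 0.171  0.0506] err z 0.0006 F [-0.6 -0.3  5.3]
(array([0.56277484, 0.16995241]), 0.05229533463716507, np.float64(0.06823865143294915), 373) 13.75
(array([0.54681611, 0.1813225 ]), 0.03578663617372513, np.float64(0.06814591653315386), 19)
```

View pics/p1.png

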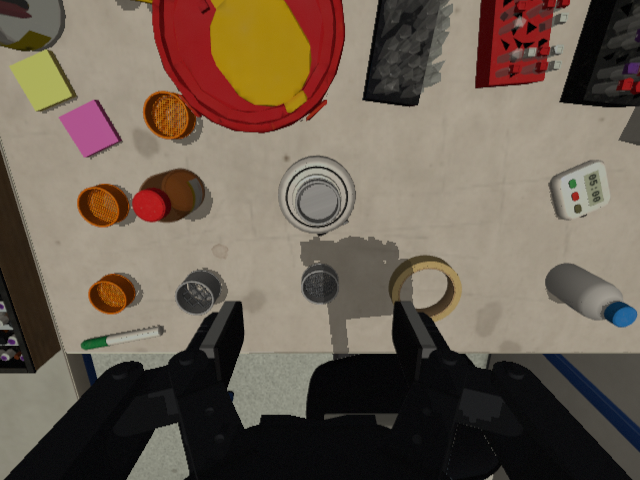

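The pan is seated in the ring: rim at z = 0.068, centre within about 1 mm of the axis (pixel 318,200). Next is the fine sieve, then the coarse sieve with a check after each.

Run:
```python
from h import *
import sys
S=np.array([.563,.1705])
def chk(z,n):
    rgb,d,W=look(); save(n,rgb); f=fit(W,S,z); print(n,f,get_state()['time_s']); return f
hover((.438,.167),.25)
rgb,d,W=look(); f=fit(W,(.438,.167),.034); print(f)
pick(f[0],.013,.085,.052); place(S,.058,.013,.07)
f=chk(.092,'p2')
if f is None or abs(f[2]-.092)>.002 or np.hypot(*(f[0]-S))>.004: sys.exit('fine bad')
hover((.428,.3355),.25)
rgb,d,W=look(); f=fit(W,(.428,.3355),.046); print(f)
pick(f[0],.014,.085,.052); place(S,.082,.014,.07)
chk(.128,'p3')
```

```text
(array([0.43775839, 0.16694331]), 0.05292768403887749, np.float64(0.03419780887339661), 399)
gap 0.05122661841112127 F 30.31552903354168 eef [0.438  0.167  0.0137]
gap lifted 0.05088945795913878
contact True eef [0.5626 0.1705 0.0717] err z 0.0007 F [-1.8 -0.4  4.9]
p2 (array([0.56275648, 0.16937026]), 0.052354954183101654, np.float64(0.09214614813017943), 410) 22.875
(array([0.42835781, 0.33577278]), 0.05236765369772911, np.float64(0.0461692708954247), 420)
gap 0.0516076785793628 F 31.016140580177307 eef [0.4286 0.3359 0.0146]
gap lifted 0.05186851021936598
contact True eef [0.5627 0.1705 0.0966] err z 0.0006 F [-1.3 -0.4  6. ]
p3 (array([0.56235176, 0.16933012]), 0.052729859948158264, np.float64(0.12815413650469604), 509) 32.2667
```

View pics/p3.png

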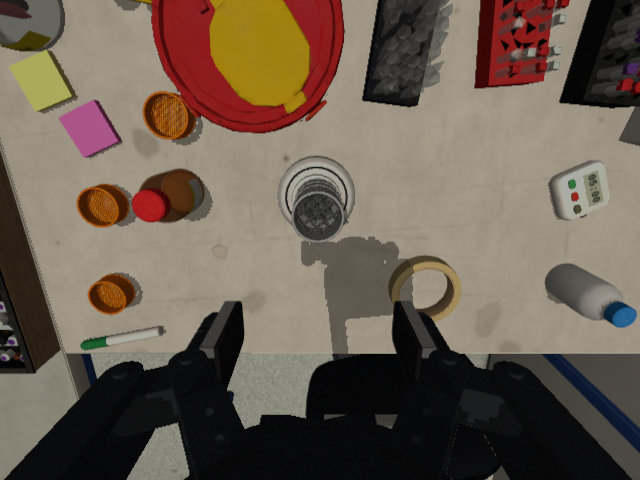

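Pan, fine sieve and coarse sieve are stacked: coarse rim at z = 0.128, on axis (pixel 320,215). Now the lid.

Run:
```python
from h import *
S=np.array([.563,.1702])
hover((.4286,-.3345),.25)
rgb,d,W=look(); f=fit(W,(.4286,-.3345),.016); k=fit(W,(.4286,-.3345),.040,.03,.003); print(f,k)
pick(f[0],.019,.06,.017); place(S,.118,.019,.045)
rgb,d,W=look(); save('p4',rgb); print(fit(W,S,.134,.04,.003),fit(W,S,.158,.04,.003),get_state()['time_s'])
hover((.40,-.15),.35); rgb,d,W=look('scene'); save('s4',rgb[130:330,150:450].repeat(2,0).repeat(2,1)); print(fit(W,S,.134,.04,.003),fit(W,S,.158,.04,.003))
```

```text
(array([ 0.42952922, -0.33600977]), 0.05173876881599426, np.float64(0.015852511467598192), 1289) (array([ 0.42943409, -0.33607662]), 0.017666714265942574, np.float64(0.0397844872642671), 196)
gap 0.0162306040508935 F 29.27296393434517 eef [ 0.4296 -0.3359  0.0193]
gap lifted 0.01576154847756752
contact False eef [0.5633 0.1702 0.137 ] err z -0.0000 F [-2.6  0.8  5.3]
(array([0.56300735, 0.16945624]), 0.052265167236328125, np.float64(0.13376726286023494), 1816) (array([0.56306225, 0.16950029]), 0.0175004992634058, np.float64(0.15770167624083825), 291) 43.6333
(array([0.55956966, 0.17230155]), 0.05371110141277313, np.float64(0.13389043397658104), 113) (array([0.5606426, 0.1708701]), 0.022465437650680542, np.float64(0.15679823072667887), 24)
```

View pics/p4.png

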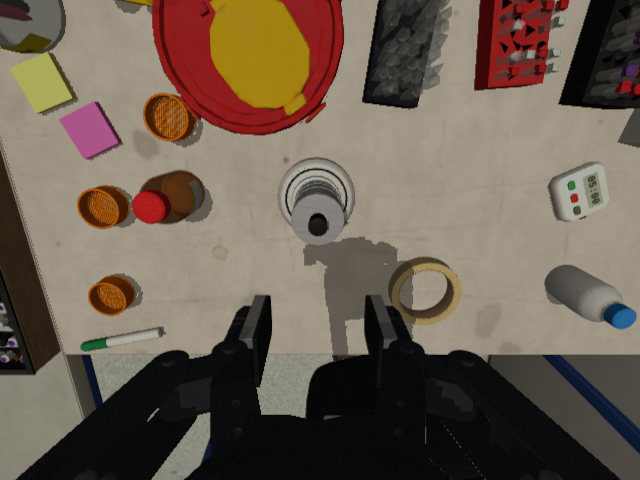

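View pics/s4.png

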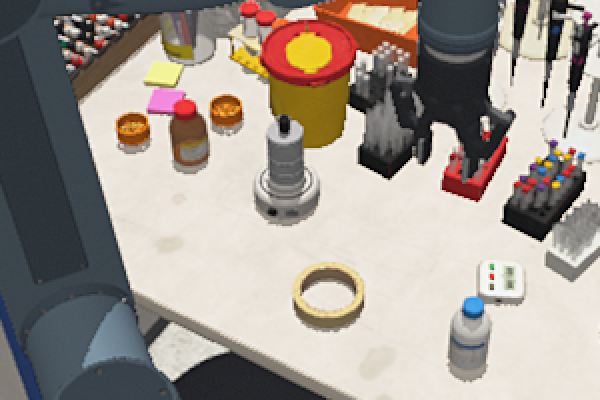

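The stack is complete, straight and level, with the lid disc at z = 0.134 and the knob top at 0.158. The bystanders are where they started and the gripper is clear.

```bash
python3 -c "
from station import *
print(hand_in())"
```

```text
the job is handed in; nothing more can be done
None
```

The sieve stack is built on the shaker (pan, fine sieve, coarse sieve, lid) and handed in. Every piece measured at its seated height to within 1 mm, in about 45 s; no verdict was shown.

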